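Clamp a rack of blood tubes on the shaker

ROBOT

A 6-joint arm with a two-finger parallel gripper is mounted at the origin on a cart in front of the work surface, level with it; the furniture and walls round the work are solid. World frame = base frame: x ahead of the robot, y to its left, z up, the work surface at z = 0. Lengths are in m, angles in degrees, forces in N, time in s.
With the tool pointing down it reaches from about 0.3 to 0.75 m from the base axis. Payload 8.5 kg.
Tool frame: the origin (TCP) lies between the finger pads; the fingertips stand 17 mm ahead of it and the grasp point (between the pads) lies 2 mm behind it; z points along the fingers, y is the direction in which the jaws open and shut (so a half turn about z gives the same grasp; the last joint's range is limited). The gripper opens to 85 mm and grips with 20 to 120 N. Pads are 22 mm wide; open, the fingers measure 114 mm over their backs; the gripper's body (76 mm by 85 mm) begins 54 mm behind the grasp point. The pads swing forward as they close: fully open they stand 13 mm farther back than shut.
Start: joints at [-81.205, 21.807, 74.336, -0, 83.858, -12.336], TCP at [0.198, -0.513, 0.248] pointing down, gripper open.
Joint ranges: [-178.18, 178.18], [-50.72, 133.34], [12.68, 142.11], [-81.47, 261.47], [9.98, 163.14], [-165.26, 165.26]. Speed limits (degrees/s): [136.94, 136.94, 180, 180, 180, 180].

INTERFACE

Orientations are given as a 3x3 rotation matrix whose columns are the frame's x, y, z axes.
In Python, from rig import readout, eyes, env gives the robot as it stands.
- The arm moves only by the tool arm_command, never from a script. Its argument "rows" is text: rows parted by semicolons, each of 7 numbers parted by spaces: the closure, from 0 (fully open) to 1 (shut), then the shift along the tool's x, y, z in mm, then the turn, a rotation vector about the tool's x, y, z in degrees. In form: grip dx dy dz rx ry rz; .... A call has 1 to 5 rows; each row shifts and turns the commanded pose from where the row before left it, along the tool's axes as they then stand; what a row does not reach is not made up. A row lasts 1/12 s, in which the tool goes at most 41.7 mm and 7.16 degrees, less where a joint would pass 70% of its speed; a pose out of reach is approached as far as the arm can. A call with a gripper value outside its range is refused whole. The fingers move at their own pace and stop on an object; "squeeze" is the grip in N (left out, the last holds). Time passes only in rows, so rows that do not move let the fingers close. It gives the time, the measured TCP pose, the force and the opening at its end, in the units of the state.
- readout.observe(): the state, without advancing time (a new reading comes with each control period).
- eyes.get_image(name): name is "scene" or "top"; returns the picture (420x560x3 uint8, red, green, blue); there is no depth.
- eyes.camera_model(name): a dict with "mtx" (3x3 intrinsics, pixels), "view" (4x4, takes a point from world to camera coordinates). Camera axes: x right, y up, looking along -z (the intrinsics and any distortion apply to the point x, -y, -z); pixel columns grow to the right and rows downward; lengths in m; the calibration is good to about 2 mm. A picture is of the moment at which its call begins. camera_model takes no time and is no camera call.
- env.close_job(): hands the job in, once; it reports no verdict.
The state is a dict: "time_s": time; "q": joint angles; "qvel": joint speeds; "joint_efforts": joint torques, N m; "position": TCP position; "tool_rot": TCP orientation; "ft_force": force on the tool from outside, world axes, zero at the start; "wrist_torque": the same for the moment, N m; "grip_width": finger opening in m.
Only numpy, scipy, OpenCV 4.12 (cv2) and the standard library are available. Lean on these libraries where they do the work, as an engineer would, in place of code of your own. Each camera call takes 0.05 s, during which the arm holds its last target. There are 200 camera calls.

TASK

Set the blue rack of blood tubes upright in the bay of the bench shaker, then clamp it: lift the red lock collar on the clamp lever, throw the lever over to the far side, away from the front panel, and let the collar drop into its notch so that the lever is locked. Keep the rack upright with its tubes in it, and leave the other things on the bench as they are.

Things in the scene. Friction and masses are not known exactly. Their poses are not given: they have to be found in the camera images.
- rack: blue tube rack, 48 (x) x 125 (y) x 55 (z) mm, origin at the centre of its underside, z up; may face either way in the bay. 48 mm wide end plates stand at y = +-61 mm; between them the top grid (z = 50 to 55 mm) and middle grid (z = 24 to 28 mm) are 40 mm wide and the sides open, so pinch it across x at its middle, over 40 mm, by the two grids. About 0.2 kg with tubes.
- tube_a: capped blood tube with a violet cap, 84 mm tall, cap 17 mm wide, standing loose in a hole near the +y end of the rack (rack x = -9, y = +44.5 mm); origin at its foot, 4 mm above the rack's underside; its cap reaches 88 mm above the rack's underside
- tube_b: the same kind of tube, violet cap, near the -y end of the rack (rack x = +9, y = -44.5 mm); origin at its foot
- tube_c: the same kind of tube, red cap, near the +y end of the rack (rack x = +9, y = +44.5 mm); origin at its foot
- shaker: white bench shaker, fixed, with a grey deck 204 x 252 mm; deck top 66 mm above the bench; origin at the centre of its underside; its x points away from its front panel, y to its left, z up. The rack bay lies on its left half and a grey gearbox with the clamp lever on its right half.
- bay (a point): centre of the rack bay, on top of its black mat, 69 mm above the bench; axes as the shaker's. The rack stands here, long side along y. With the clamp open the bay is free for 60 mm in x (jaw at -30, back fence at +30 mm) and 139 mm in y (end guides at +-69.5 mm). Fence and guides rise 16 mm and the jaw 15 mm above the mat: fingers holding the rack should stay higher.
- lever_pivot (a point): point on the clamp lever's hinge axis (the shaker's y), in the middle of the lever's width, 66 mm above the bench; axes as the shaker's. The steel lever stands up from it, ends in a black cap 134 mm away and swings from 25 degrees towards -x (open) to 25 degrees towards +x (clamped). A steel gate 22 mm wide in y reaches 58 mm from the pivot; fingers can pass outside it.
- collar_grip (a point): middle of the red lock collar's sleeve, 81 mm from the pivot when the collar is down; moves with the collar; z points along the lever, y is the hinge axis. The sleeve is round, 34 mm across and 37 mm long (grip it from above across y); its top is 19 mm above this point; above it only the bare lever stands out, its black cap, 17 mm across, ending 53 mm above this point.
- lock_collar (a joint): how far the collar is slid up the lever, m: 0 = down in a notch of the gate (lever locked), 0.019 = top stop. A spring of 3 N (down) to 5.5 N (up) pushes it down. It must be up by 0.012 or more to pass the ridge between the two notches; past the ridge it drops by itself when let go.
- clamp_lever (a joint): angle of the lever, rad: 0 = open (leans towards the shaker's -x), 0.873 = fully clamped (leans to +x), positive about the shaker's +y; light friction, and a torque of up to 0.2 N m near the end as the jaw presses on the rack
- bench_timer: white timer, 58 x 62 x 18 mm, bystander, origin at the centre of its underside; it lies in front of a black PC tower that is 385 mm tall and reaches forward to world x = 0.51 between y = 0.12 and 0.32
- wipes: box of wipes, 70 x 105 x 105 mm, bystander, origin at the centre of its underside; left of it stands a white analyser, 500 mm tall, from world x = 0.44 and y = 0.42 on
- yellow_cup: sample cup with yellow lid, 59 mm wide, 66 mm tall, bystander, origin at the centre of its underside
- stain_bottle: brown bottle with black cap, 48 mm wide, 104 mm tall, bystander, origin at the centre of its underside
- jaw_face: the clamp's sprung jaw, an aluminium bar with a rubber face, 118 mm long, at the front of the bay; origin not on it (it is the shaker's origin moved with the jaw). Throwing the lever moves it 16 mm towards the fence (shaker +x); it pushes the rack against the fence and holds it with about 5 N.

How it is judged:
By the outcome, as a careful person would: the job done as asked, in the order asked, and still so for the second after the job is handed in, with the robot touching nothing.
It also fails if it takes over 67 s, if anything falls off the work surface, if the arm or the gripper's body presses on something with over 40 N, if the wrist force passes 120 N, or if a joint passes its speed limit or range.

## Working session

There is one attempt and no reset: what is moved stays moved. The work goes in short steps, Python scripts to look and compute and a tool call to move; the robot and the scene stay as the last step left them, time stands still between calls to the robot, and variables do not carry over. Pictures are saved under pics/ and viewed, about 8 in all and at most 12, crops included, and the job is handed in when it is done.

Besides the shell and the picture viewer there is one more tool, called after "Emit:" as name(argument=value, ...) on one line, values as JSON. arm_command: Moves the arm, as the interface text tells. Its arguments: {"type":"object","properties":{"rows":{"type":"string"},"squeeze":{"type":"number"}},"required":["rows"]}

```bash
mkdir -p pics; ls; python3 - <<'E'
from rig import readout, eyes
import cv2, numpy as np
for n in ("scene","top"):
    im=eyes.get_image(n); cv2.imwrite(f"pics/{n}0.png",im[:,:,::-1])
    m=eyes.camera_model(n); print(n,m)
s=readout.observe(); print(s)
E
```

```text
pics
scene {'mtx': array([[413.14563897,   0.        , 283.61721276],
       [  0.        , 413.14563897, 210.79648542],
       [  0.        ,   0.        ,   1.        ]]), 'view': array([[ 0.82623224, -0.5629147 , -0.02161763, -0.47532368],
       [ 0.3352836 ,  0.46055865,  0.82187021, -0.25817509],
       [-0.45268663, -0.6863037 ,  0.56926447, -1.02659668],
       [ 0.        ,  0.        ,  0.        ,  1.        ]])}
top {'mtx': array([[529.85584022,   0.        , 277.43165802],
       [  0.        , 529.85584022, 210.70930106],
       [  0.        ,   0.        ,   1.        ]]), 'view': array([[-3.60863873e-02, -9.99347591e-01, -1.47162868e-03,
        -1.96972819e-02],
       [ 9.77016403e-01, -3.55895067e-02,  2.10172157e-01,
        -5.74053918e-01],
       [-2.10087413e-01,  6.14654850e-03,  9.77663285e-01,
        -1.63418714e+00],
       [ 0.00000000e+00,  0.00000000e+00,  0.00000000e+00,
         1.00000000e+00]])}
{'time_s': 0.1, 'q': array([-8.12065874e+01,  2.18383025e+01,  7.43783960e+01, -1.31028765e-03,
        8.38583652e+01, -1.23362213e+01]), 'qvel': array([ 0.19523295, -0.09203677, -0.13831899,  0.02587919, -0.07768281,
        0.02450815]), 'joint_efforts': array([ 4.44841571e-03, -4.49223053e+01, -2.31653935e+01, -1.17244490e-04,
        3.65006410e-03,  1.85590073e-05]), 'position': array([ 0.19821555, -0.51278893,  0.24777438]), 'tool_rot': array([[ 9.32766358e-01,  3.60481445e-01, -2.22749404e-04],
       [ 3.60481422e-01, -9.32765500e-01,  1.29123281e-03],
       [ 2.57692510e-04, -1.28471555e-03, -9.99999142e-01]]), 'ft_force': array([-0.49200311, -0.46592785, -0.42363962]), 'wrist_torque': array([0.01530908, 0.01667535, 0.00501869]), 'grip_width': 0.0850197635806133}
```

View pics/scene0.png

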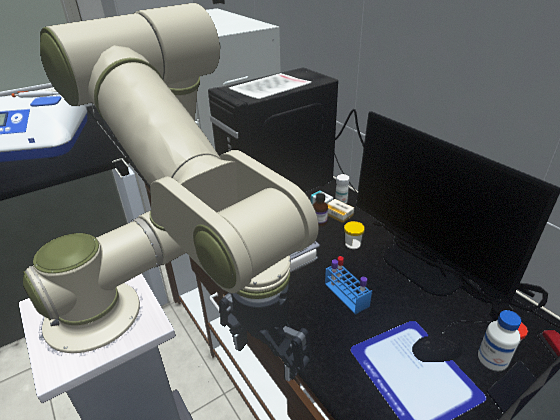

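View pics/top0.png

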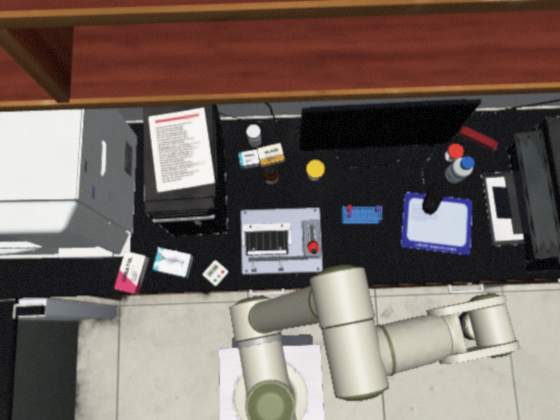

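The scene view shows the arm, with the rack at (348,285), the cup at (354,235), and the monitor behind them. In the top view the shaker spans (241–323, 208–274), the red collar is at (313,247) and the rack at (362,214). Next I'll crop and enlarge.

```bash
cat > h.py <<'E'
import numpy as np, cv2
from rig import readout, eyes
def ray(n,u,v):
    m=eyes.camera_model(n);K=m["mtx"];V=m["view"];R=V[:3,:3];t=V[:3,3]
    d=np.linalg.inv(K)@[u,v,1]; d=R.T@(d*[1,-1,-1]); return -R.T@t,d
def onz(n,u,v,z):
    c,d=ray(n,u,v); return c+d*(z-c[2])/d[2]
def proj(n,p):
    m=eyes.camera_model(n);V=m["view"];q=V[:3,:3]@p+V[:3,3]; q=m["mtx"]@(q*[1,-1,-1]); return q[:2]/q[2]
def two(u1,u2):
    c1,d1=ray("scene",*u1);c2,d2=ray("top",*u2)
    s=np.linalg.lstsq(np.c_[d1,-d2],c2-c1,rcond=None)[0]; a=c1+s[0]*d1;b=c2+s[1]*d2
    return (a+b)/2,np.linalg.norm(a-b)
def blobs(im,lo,hi,box,minA=6):
    h=cv2.cvtColor(im,cv2.COLOR_RGB2HSV);m=cv2.inRange(h,lo,hi);x0,y0,x1,y1=box
    k=np.zeros_like(m);k[y0:y1,x0:x1]=255;m&=k
    n,l,s,c=cv2.connectedComponentsWithStats(m)
    return [(s[i,4],c[i].round(1),cv2.minAreaRect(np.argwhere(l==i)[:,::-1].astype(np.float32))) for i in range(1,n) if s[i,4]>=minA],m
def state():
    s=readout.observe();print(s["time_s"],s["position"].round(4),s["q"].round(1),s["ft_force"].round(1),round(s["grip_width"],4));print(s["tool_rot"].round(3));return s
E
python3 - <<'E'
from h import *
t=cv2.imread("pics/top0.png");s=cv2.imread("pics/scene0.png")
a=cv2.resize(t[195:285,230:400],None,fx=4.7,fy=4.7,interpolation=cv2.INTER_CUBIC)[:,:800]
b=cv2.resize(s[220:320,290:400],None,fx=1.7,fy=1.7,interpolation=cv2.INTER_CUBIC)
o=np.zeros((600,800,3),np.uint8);o[:a.shape[0],:a.shape[1]]=a;o[425:425+170,:b.shape[1]]=b
cv2.imwrite("pics/c1.png",o)
T=t[:,:,::-1].copy();S=s[:,:,::-1].copy()
for nm,im,box in(("top",T,(335,200,390,230)),("scene",S,(315,250,380,320))):
    for k,lo,hi in(("blue",(95,100,60),(115,255,255)),("vio",(125,60,40),(165,255,255)),("red",(0,120,80),(8,255,255))):
        for r in blobs(im,lo,hi,box,3)[0]: print(nm,k,r)
for k,lo,hi in(("red",(0,150,80),(8,255,255)),):
    print(blobs(T,lo,hi,(300,225,325,265))[0])
# shaker body light grey outline
b,m=blobs(T,(0,0,90),(180,60,255),(232,200,332,282),300);print("shaker",b)
E
```

```text
top blue (np.int32(664), array([361.8, 215. ]), ((361.5, 214.5), (19.0, 41.0), 90.0))
top vio (np.int32(28), array([376.9, 207.1]), ((377.0, 207.0), (6.0, 4.0), 90.0))
top vio (np.int32(26), array([349.6, 212.3]), ((349.2300109863281, 210.8899688720703), (4.666904926300049, 10.465181350708008), 8.130102157592773))
scene blue (np.int32(1153), array([348.1, 290.1]), ((347.75, 286.25), (57.982757568359375, 28.991374969482422), 45.0))
scene vio (np.int32(56), array([334.2, 263.4]), ((334.3243408203125, 263.5540771484375), (6.740358352661133, 9.206343650817871), 9.462321281433105))
scene vio (np.int32(64), array([363.1, 280.9]), ((362.67242431640625, 281.0689392089844), (7.2421183586120605, 9.656157493591309), 21.801406860351562))
scene red (np.int32(6), array([339. , 261.5]), ((339.26922607421875, 261.3461608886719), (5.099019527435303, 1.5689290761947632), 78.69007110595703))
[(np.int32(68), array([312.4, 245.8]), ((312.4729919433594, 245.8378448486328), (9.699540138244629, 9.206343650817871), 80.53767395019531))]
shaker [(np.int32(4379), array([282.4, 240.5]), ((280.84295654296875, 240.47364807128906), (65.28063201904297, 81.30406188964844), 88.21009063720703))]
```

View pics/c1.png

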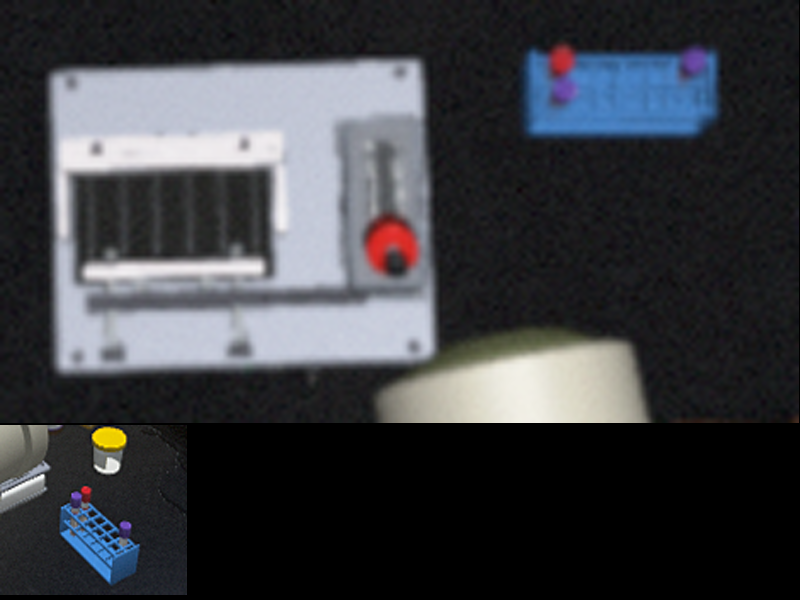

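The crop is clear. The rack lies roughly along world y, with its caps at about (350,208) red, (350,214) violet and (377.5,208) violet. The red collar is at (313,247) and its black lever cap at (314,250.5). The bay and deck corners are also visible.

```bash
python3 - <<'E'
from h import *
f=lambda x,y:(x/4.7+230-.4,y/4.7+195-.4)
def p(n,x,y,z): print(n,onz("top",*f(x,y),z).round(4))
for n,x,y in(("fl",50,70),("fr",424,60),("nr",436,352),("nl",57,373)): p("deck "+n,x,y,.066)
for n,x,y in(("fl",72,172),("fr",270,168),("jawL",83,270),("jawR",267,268)): p("bay "+n,x,y,.083)
p("collar top",390,246,.139+.017); p("black cap",396,262,.187)
p("gearbox far L",338,122,.1);p("gearbox far R",418,118,.1);p("near L",350,290,.1);p("near R",432,285,.1)
for n,x,y in(("red",563,60),("vioL",564,90),("vioR",694,61)): p(n,x,y,.088)
for n,x,y in(("fl",526,52),("fr",717,52),("nl",527,135),("nr",715,118)): p("rack top "+n,x,y,.055)
print(two((334.2,263.4),f(564,90)),two((363.1,280.9),f(694,61)))
p("cup",0,0,0);print(onz("top",315.5,170,.066))
E
```

```text
deck fl [0.5802 0.078  0.066 ]
deck fr [ 0.5779 -0.1761  0.066 ]
deck nr [ 0.3796 -0.1736  0.066 ]
deck nl [0.3748 0.0778 0.066 ]
bay fl [0.5064 0.0637 0.083 ]
bay fr [ 0.5043 -0.0682  0.083 ]
bay jawL [0.4404 0.058  0.083 ]
bay jawR [ 0.4374 -0.0635  0.083 ]
collar top [ 0.4387 -0.1403  0.156 ]
black cap [ 0.4242 -0.1413  0.187 ]
gearbox far L [ 0.5305 -0.114   0.1   ]
gearbox far R [ 0.5313 -0.1671  0.1   ]
near L [ 0.4187 -0.1167  0.1   ]
near R [ 0.42   -0.1704  0.1   ]
red [ 0.5697 -0.2673  0.088 ]
vioL [ 0.5491 -0.2666  0.088 ]
vioR [ 0.5658 -0.355   0.088 ]
rack top fl [ 0.5833 -0.2471  0.055 ]
rack top fr [ 0.5786 -0.3777  0.055 ]
rack top nl [ 0.5256 -0.2443  0.055 ]
rack top nr [ 0.5327 -0.3728  0.055 ]
(array([ 0.5507965 , -0.26786777,  0.07734835]), np.float64(0.0011495909286613705)) (array([ 0.56718425, -0.35650344,  0.07747378]), np.float64(0.0019708495118534275))
cup [0.6469 0.1168 0.    ]
[ 0.70233552 -0.16869966  0.066     ]
```

Estimates so far: rack centre about (0.559, -0.312) with yaw about -1.5°, bay about (0.475, -0.002), shaker yaw about 0. I'll turn the tool first and then travel.

Emit:
arm_command(rows="0 0 0 0 0 0 -6.8; 0 0 0 0 0 0 -6.8; 0 0 0 0 0 0 -6.8; 0 0 0 0 0 0 -6.8; 0 0 0 0 0 0 -6.8")

```text
time_s: 0.52
position: [0.1982, -0.5128, 0.2479]
tool_rot: [[0.567, 0.824, -0.0], [0.824, -0.567, 0.001], [0.001, -0.001, -1.0]]
ft_force: [0.2, 0.2, 0.2]
grip_width: 0.0853
```

Emit:
arm_command(rows="0 0 0 0 0 0 -6.8; 0 0 0 0 0 0 -6.8; 0 0 0 0 0 0 -6.8; 0 0 0 0 0 0 -6.8; 0 0 0 0 0 0 -6.2")

```text
time_s: 0.93
position: [0.1982, -0.5128, 0.248]
tool_rot: [[0.02, 1.0, -0.0], [1.0, -0.02, 0.001], [0.001, -0.0, -1.0]]
ft_force: [-0.5, 0.4, 0.1]
grip_width: 0.0853
```

Emit:
arm_command(rows="0 13 30 0 0 0 0; 0 13 30 0 0 0 0; 0 13 30 0 0 0 0; 0 13 30 0 0 0 0; 0 13 30 0 0 0 0")

```text
time_s: 1.35
position: [0.3511, -0.451, 0.248]
tool_rot: [[0.026, 1.0, -0.0], [1.0, -0.026, 0.001], [0.001, -0.0, -1.0]]
ft_force: [0.7, -0.5, -0.3]
grip_width: 0.0853
```

Emit:
arm_command(rows="0 13 30 0 0 0 0; 0 13 30 0 0 0 0; 0 13 30 0 0 0 0; 0 13 30 0 0 0 0; 0 13 30 0 0 0 0")

```text
time_s: 1.77
position: [0.5029, -0.3898, 0.2479]
tool_rot: [[0.026, 1.0, -0.001], [1.0, -0.026, 0.001], [0.001, -0.001, -1.0]]
ft_force: [0.2, -0.6, -0.2]
grip_width: 0.0854
```

```bash
python3 -c "
from h import *
state()"
```

```text
1.7667 [ 0.5029 -0.3898  0.2479] [-48.4  30.8  59.3  -0.   90.  -47. ] [ 0.2 -0.6 -0.2] 0.0854
[[ 0.026  1.    -0.001]
 [ 1.    -0.026  0.001]
 [ 0.001 -0.001 -1.   ]]
```

Emit:
arm_command(rows="0 20 14 20 0 0 0; 0 20 14 30 0 0 0; 0 20 13 30 0 0 0; 0 19 13 30 0 0 0; 0 0 0 0 0 0 0")

```text
time_s: 2.18
position: [0.5573, -0.308, 0.1318]
tool_rot: [[0.022, 1.0, -0.008], [1.0, -0.022, 0.008], [0.008, -0.009, -1.0]]
ft_force: [-1.7, 1.6, -1.1]
grip_width: 0.0857
```

```bash
python3 - <<'E'
from h import *
state()
s=eyes.get_image("scene");t=eyes.get_image("top")
cv2.imwrite("pics/s1.png",s[:,:,::-1]);cv2.imwrite("pics/t1.png",t[:,:,::-1])
o=np.zeros((600,800,3),np.uint8)
a=cv2.resize(s[190:330,200:400],None,fx=2.9,fy=2.9,interpolation=cv2.INTER_CUBIC)
b=cv2.resize(t[190:245,330:400],None,fx=3,fy=3,interpolation=cv2.INTER_CUBIC)
o[:a.shape[0],:a.shape[1]]=a;o[:b.shape[0],585:585+b.shape[1]]=b[:,:215]
cv2.imwrite("pics/c2.png",o[:,:,::-1])
E
```

```text
2.1833 [ 0.5573 -0.308   0.1318] [-39.6  36.2  69.    0.1  75.5 -38.3] [-1.7  1.6 -1.1] 0.0857
[[ 0.022  1.    -0.008]
 [ 1.    -0.022  0.008]
 [ 0.008 -0.009 -1.   ]]
```

View pics/c2.png

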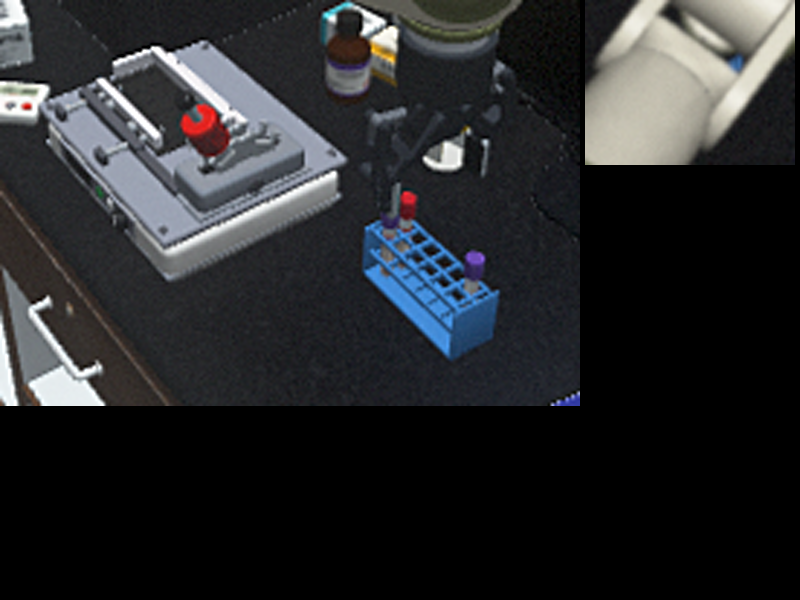

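The fingers stand clear above the rack. In the scene view the shaker, collar and lever are clearly visible. I'll cross-check these positions from the scene camera.

```bash
python3 - <<'E'
from h import *
f=lambda x,y:(x/2.9+200-.3,y/2.9+190-.3)
g=lambda x,y:(x/4.7+230-.4,y/4.7+195-.4)
def p(n,x,y,z): print(n,onz("scene",*f(x,y),z).round(4))
for n,x,y in(("fl",205,42),("fr",346,160),("nr",165,245),("nl",45,108)): p("deck "+n,x,y,.066)
p("rack near-right top-r",497,292,.055);p("rack top near corner",455,325,.055);p("rack top left corner",364,228,.055)
p("red cap top",409,197,.088);p("vioR top",474,257,.088)
p("fence far end",155,48,.085);p("fence near end",243,122,.085)
p("jaw left top",98,84,.084);p("jaw right top",160,138,.084)
print("collar",two(f(205,129),g(391,248)),"tip",two(f(185,100),g(396,262)))
E
```

```text
deck fl [0.5743 0.0698 0.066 ]
deck fr [ 0.5736 -0.1767  0.066 ]
deck nr [ 0.375 -0.176  0.066]
deck nl [0.3794 0.0643 0.066 ]
rack near-right top-r [ 0.5769 -0.3754  0.055 ]
rack top near corner [ 0.5235 -0.3824  0.055 ]
rack top left corner [ 0.5362 -0.2503  0.055 ]
red cap top [ 0.5696 -0.2694  0.088 ]
vioR top [ 0.5641 -0.3573  0.088 ]
fence far end [0.511  0.0669 0.085 ]
fence near end [ 0.5144 -0.0921  0.085 ]
jaw left top [0.432  0.0463 0.084 ]
jaw right top [ 0.4376 -0.0655  0.084 ]
collar (array([ 0.44030519, -0.14228677,  0.14179389]), np.float64(0.0019807913070833518)) tip (array([ 0.42438959, -0.14151371,  0.18035594]), np.float64(0.0014703207112176863))
```

Emit:
arm_command(rows="0 -1 0 30 0 0 1; 0 0 0 30 0 0 0; 0 0 0 25 0 0 0; 0 0 0 14 0 0 0; 0 0 0 0 0 0 0")

```text
time_s: 2.7
position: [0.5563, -0.3149, 0.0377]
tool_rot: [[0.045, 0.999, -0.002], [0.999, -0.045, 0.002], [0.002, -0.003, -1.0]]
ft_force: [-0.5, -0.1, 0.5]
grip_width: 0.0854
```

Emit:
arm_command(rows="0.3 0 0 2 0 0 0; 0.6 0 0 0 0 0 0; 0.7 0 0 0 0 0 0; 0.7 0 0 0 0 0 0; 0.7 0 0 0 0 0 0", squeeze=35)

```text
time_s: 3.12
position: [0.5579, -0.3148, 0.039]
tool_rot: [[0.043, 0.999, 0.002], [0.999, -0.043, -0.002], [-0.002, 0.002, -1.0]]
ft_force: [-1.6, -0.5, 6.8]
grip_width: 0.0388
```

Emit:
arm_command(rows="0.7 0 0 0 0 0 0; 0.7 0 0 0 0 0 0; 0.7 0 0 0 0 0 0")

```text
time_s: 3.37
position: [0.558, -0.3147, 0.0389]
tool_rot: [[0.043, 0.999, 0.002], [0.999, -0.043, -0.002], [-0.002, 0.002, -1.0]]
ft_force: [-1.0, 0.2, 7.1]
grip_width: 0.0383
```

Emit:
arm_command(rows="0.7 0 0 -6 0 0 0; 0.7 0 0 -12 0 0 0; 0.7 0 0 -20 0 0 0; 0.7 0 0 -20 0 0 0; 0.7 0 0 -20 0 0 0")

```text
time_s: 3.78
position: [0.5574, -0.314, 0.117]
tool_rot: [[0.043, 0.999, 0.0], [0.999, -0.043, 0.0], [0.0, 0.0, -1.0]]
ft_force: [0.9, 0.3, -0.8]
grip_width: 0.0382
```

Emit:
arm_command(rows="0.7 0 0 -25 0 0 0; 0.7 0 0 -25 0 0 0; 0.7 0 0 -25 0 0 0; 0.7 0 0 -25 0 0 0; 0.7 0 0 -22 0 0 0")

```text
time_s: 4.2
position: [0.5573, -0.3139, 0.2401]
tool_rot: [[0.043, 0.999, 0.001], [0.999, -0.043, -0.001], [-0.001, 0.001, -1.0]]
ft_force: [0.9, 0.2, -1.2]
grip_width: 0.0386
```

```bash
python3 - <<'E'
from h import *
state()
s=eyes.get_image("scene")
o=cv2.resize(s[140:300,250:430],None,fx=3,fy=3,interpolation=cv2.INTER_CUBIC)
cv2.imwrite("pics/c3.png",o[:,:,::-1])
E
```

```text
4.2 [ 0.5573 -0.3139  0.2401] [-40.   31.3  59.6   0.   89.  -37.5] [ 0.9  0.2 -1.2] 0.0386
[[ 0.043  0.999  0.001]
 [ 0.999 -0.043 -0.001]
 [-0.001  0.001 -1.   ]]
```

View pics/c3.png

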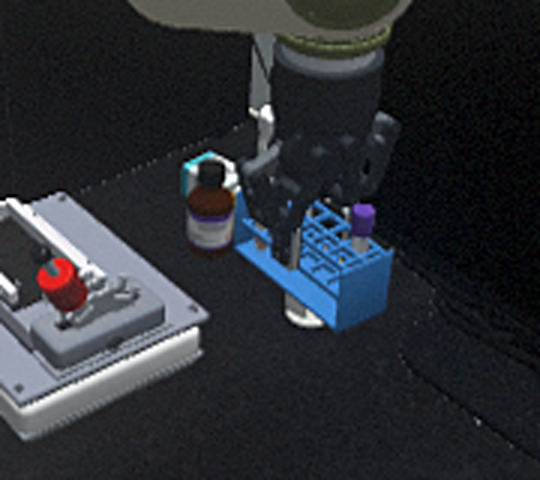

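The rack is held level with its tubes in. Now I'll carry it over the bay at height.

Emit:
arm_command(rows="0.7 0 0 -5 0 0 -2.5; 0.7 15 -4 0 0 0 0; 0.7 25 -7 0 0 0 0; 0.7 27 -7 0 0 0 0; 0.7 27 -7 0 0 0 0")

```text
time_s: 4.67
position: [0.5317, -0.219, 0.2424]
tool_rot: [[0.0, 1.0, -0.0], [1.0, -0.0, 0.0], [0.0, -0.0, -1.0]]
ft_force: [-0.1, 0.4, -1.5]
grip_width: 0.0384
```

Emit:
arm_command(rows="0.7 27 -7 0 0 0 0; 0.7 27 -7 0 0 0 0; 0.7 27 -7 0 0 0 0; 0.7 27 -7 0 0 0 0; 0.7 27 -7 0 0 0 0")

```text
time_s: 5.08
position: [0.4965, -0.0837, 0.2426]
tool_rot: [[-0.001, 1.0, 0.0], [1.0, 0.001, 0.0], [0.0, 0.0, -1.0]]
ft_force: [0.8, 1.0, -1.8]
grip_width: 0.0384
```

Emit:
arm_command(rows="0.7 27 -7 0 0 0 0; 0.7 25 -7 0 0 0 0; 0.7 20 -5 0 0 0 0; 0.7 11 -3 0 0 0 0; 0.7 0 0 0 0 0 0")

```text
time_s: 5.5
position: [0.4745, -0.0005, 0.2427]
tool_rot: [[-0.003, 1.0, 0.0], [1.0, 0.003, 0.0], [0.0, 0.0, -1.0]]
ft_force: [0.6, -0.3, -2.2]
grip_width: 0.0379
```

Emit:
arm_command(rows="0.7 0 0 15 0 0 0; 0.7 0 0 20 0 0 0; 0.7 0 0 20 0 0 0; 0.7 0 0 20 0 0 0; 0.7 0 0 0 0 0 0")

```text
time_s: 5.92
position: [0.4741, -0.0028, 0.1644]
tool_rot: [[0.0, 1.0, -0.006], [1.0, -0.0, 0.001], [0.001, -0.006, -1.0]]
ft_force: [-1.7, -0.1, -2.5]
grip_width: 0.0387
```

```bash
python3 - <<'E'
from h import *
state()
s=eyes.get_image("scene");t=eyes.get_image("top")
cv2.imwrite("pics/t4.png",t[:,:,::-1]);cv2.imwrite("pics/s4.png",s[:,:,::-1])
o=np.zeros((600,800,3),np.uint8)
a=cv2.resize(s[170:290,190:330],None,fx=4,fy=4,interpolation=cv2.INTER_CUBIC)
b=cv2.resize(t[195:285,230:330],None,fx=2.3,fy=2.3,interpolation=cv2.INTER_CUBIC)
o[:480,:560]=a;o[:b.shape[0],565:565+b.shape[1]]=b
cv2.imwrite("pics/c4.png",o[:,:,::-1])
E
```

```text
5.9167 [ 0.4741 -0.0028  0.1644] [-14.7  19.4  93.6  -0.   67.3 -14.6] [-1.7 -0.1 -2.5] 0.0387
[[ 0.     1.    -0.006]
 [ 1.    -0.     0.001]
 [ 0.001 -0.006 -1.   ]]
```

View pics/c4.png

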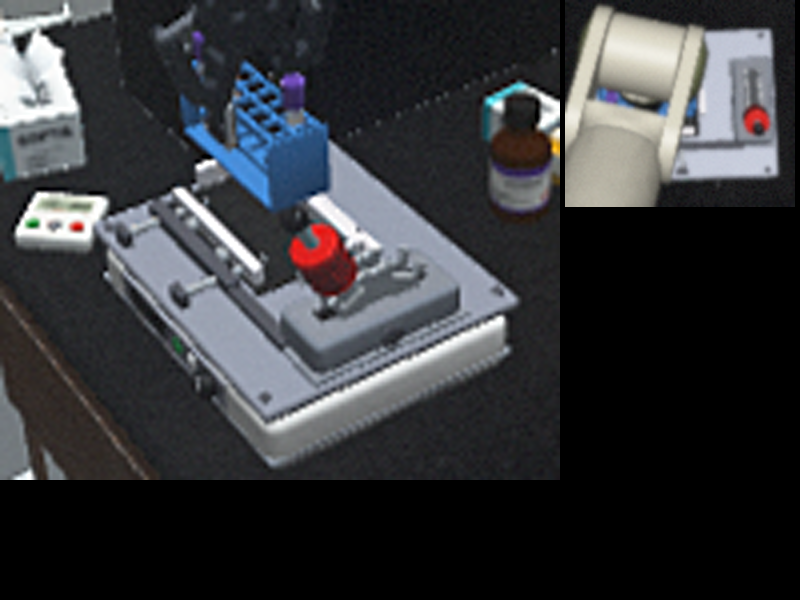

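The rack hangs level over the bay. Its -y end face corners are at crop (274,210), (329,193), (268,138) and (328,120). I'll check its offset to the bay, then lower.

```bash
python3 - <<'E'
from h import *
f=lambda x,y:(x/4+190-.4,y/4+170-.4)
def p(n,x,y,z): print(n,onz("scene",*f(x,y),z).round(4))
p("end bottom near",274,210,.1254);p("end bottom far",329,193,.1254);p("top near",268,138,.1804);p("top far",328,120,.1804)
p("vioR",293,76,.1254+.088); p("left bottom",185,130,.1254)
p("jaw l top",180,190,.084);p("jaw r top inner",265,270,.084)
p("guide r end",380,245,.085)
print("expected -y end of bay opening",(proj("scene",np.array([.475,-.0715,.085]))-[190,170])*4)
E
```

```text
end bottom near [ 0.4539 -0.0602  0.1254]
end bottom far [ 0.4948 -0.0655  0.1254]
top near [ 0.4561 -0.0549  0.1804]
top far [ 0.5    -0.0601  0.1804]
vioR [ 0.4838 -0.0449  0.2134]
left bottom [0.4527 0.0622 0.1254]
jaw l top [0.4384 0.0514 0.084 ]
jaw r top inner [ 0.4402 -0.0663  0.084 ]
guide r end [ 0.5192 -0.0904  0.085 ]
expected -y end of bay opening [310.26360785 252.71639253]
```

Emit:
arm_command(rows="0.7 -3 0 10 0 0 0; 0.7 0 0 15 0 0 0; 0.7 0 0 12 0 0 0; 0.7 0 0 8 0 0 0; 0.7 0 0 0 0 0 0")

```text
time_s: 6.43
position: [0.4754, -0.0055, 0.1221]
tool_rot: [[-0.0, 1.0, -0.001], [1.0, 0.0, 0.0], [0.0, -0.001, -1.0]]
ft_force: [0.5, -0.1, -1.9]
grip_width: 0.0381
```

Emit:
arm_command(rows="0.7 0 0 3 0 0 0; 0.7 0 0 2 0 0 0; 0.7 0 0 2 0 0 0; 0.7 0 0 2 0 0 0; 0.7 0 0 0 0 0 0")

```text
time_s: 6.85
position: [0.4753, -0.0052, 0.1133]
tool_rot: [[-0.001, 1.0, 0.0], [1.0, 0.001, -0.0], [-0.0, 0.0, -1.0]]
ft_force: [0.1, -0.2, -2.0]
grip_width: 0.0386
```

Emit:
arm_command(rows="0.7 0 0 2 0 0 0; 0.7 0 0 1 0 0 0; 0.7 0 0 1 0 0 0; 0.7 0 0 0.5 0 0 0; 0.7 0 0 0 0 0 0")

```text
time_s: 7.27
position: [0.4753, -0.0052, 0.1087]
tool_rot: [[-0.001, 1.0, -0.0], [1.0, 0.001, 0.0], [0.0, -0.0, -1.0]]
ft_force: [0.6, 0.5, -1.7]
grip_width: 0.0385
```

```bash
python3 - <<'E'
from h import *
state()
s=eyes.get_image("scene")
cv2.imwrite("pics/c5.png",cv2.resize(s[170:290,190:330],None,fx=5,fy=5,interpolation=cv2.INTER_CUBIC)[:,:,::-1])
E
```

```text
7.2667 [ 0.4753 -0.0052  0.1087] [-14.9  23.8  98.   -0.   58.2 -15. ] [ 0.6  0.5 -1.7] 0.0385
[[-0.001  1.    -0.   ]
 [ 1.     0.001  0.   ]
 [ 0.    -0.    -1.   ]]
```

View pics/c5.png

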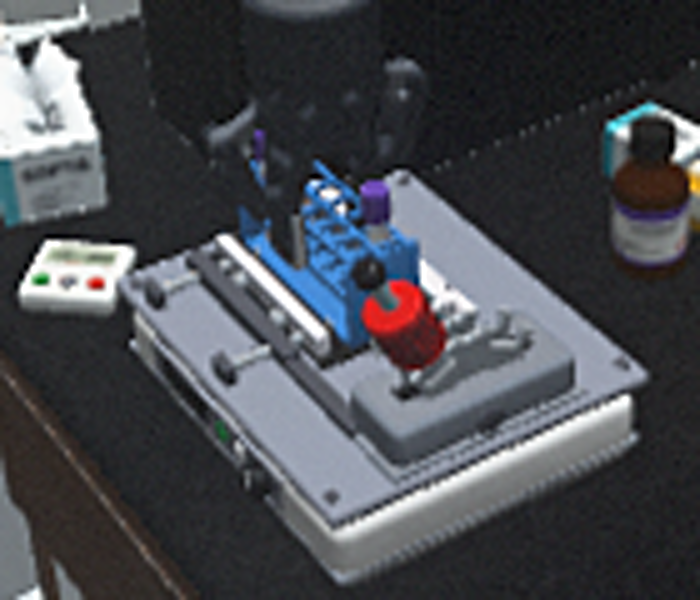

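The rack is inside the bay, behind the jaw, with no contact yet. I'll lower until I feel the mat.

Emit:
arm_command(rows="0.7 0 0 1 0 0 0; 0.7 0 0 0.7 0 0 0; 0.7 0 0 0 0 0 0")

```text
time_s: 7.57
position: [0.4754, -0.0052, 0.1079]
tool_rot: [[-0.001, 1.0, 0.001], [1.0, 0.001, -0.0], [-0.0, 0.001, -1.0]]
ft_force: [-3.2, 1.3, 8.0]
grip_width: 0.0386
```

Emit:
arm_command(rows="0.7 0 0 1 0 0 0; 0.7 0 0 0.5 0 0 0; 0.7 0 0 0 0 0 0")

```text
time_s: 7.82
position: [0.4754, -0.0052, 0.1078]
tool_rot: [[-0.001, 1.0, 0.002], [1.0, 0.001, -0.001], [-0.001, 0.002, -1.0]]
ft_force: [-7.8, 2.0, 26.1]
grip_width: 0.0382
```

Emit:
arm_command(rows="0.7 0 0 -1.5 0 0 0; 0.4 0 0 0 0 0 0; 0.3 0 0 0 0 0 0; 0.2 0 0 0 0 0 0; 0.2 0 0 0 0 0 0")

```text
time_s: 8.23
position: [0.4753, -0.0052, 0.1069]
tool_rot: [[-0.001, 1.0, -0.0], [1.0, 0.001, 0.0], [0.0, -0.0, -1.0]]
ft_force: [0.2, 0.6, -0.8]
grip_width: 0.0681
```

Emit:
arm_command(rows="0.2 0 0 -10 0 0 0; 0.2 0 0 -25 0 0 0; 0.2 0 0 -40 0 0 0; 0.2 0 0 -40 0 0 0; 0.2 0 0 -35 0 0 0")

```text
time_s: 8.65
position: [0.4752, -0.0051, 0.2594]
tool_rot: [[-0.001, 1.0, 0.001], [1.0, 0.001, -0.0], [-0.0, 0.001, -1.0]]
ft_force: [0.4, -0.5, 0.5]
grip_width: 0.0685
```

```bash
python3 - <<'E'
from h import *
state()
s=eyes.get_image("scene");cv2.imwrite("pics/s6.png",s[:,:,::-1])
cv2.imwrite("pics/c6.png",cv2.resize(s[170:290,190:330],None,fx=5,fy=5,interpolation=cv2.INTER_CUBIC)[:,:,::-1])
E
```

```text
8.65 [ 0.4752 -0.0051  0.2594] [-14.9  13.8  84.4   0.   81.8 -15. ] [ 0.4 -0.5  0.5] 0.0685
[[-0.001  1.     0.001]
 [ 1.     0.001 -0.   ]
 [-0.     0.001 -1.   ]]
```

View pics/c6.png

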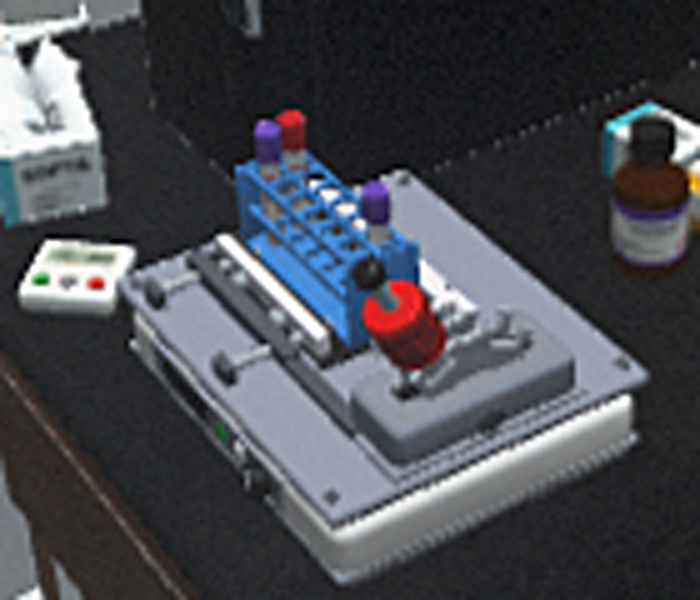

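The rack stands upright in the bay with all three tubes. Next comes the lever: I'll yaw the tool by 90°, move over to it, and tilt in line with it.

Emit:
arm_command(rows="0.25 0 0 -5 0 0 7; 0.25 0 0 -5 0 0 7; 0.25 0 0 0 0 0 7; 0.25 0 0 0 0 0 7; 0.25 0 0 0 0 0 7")

```text
time_s: 9.12
position: [0.4753, -0.0052, 0.2667]
tool_rot: [[0.578, 0.816, -0.0], [0.816, -0.578, 0.0], [-0.0, -0.0, -1.0]]
ft_force: [-0.2, 0.2, 1.0]
grip_width: 0.064
```

Emit:
arm_command(rows="0.25 0 0 0 0 0 7; 0.25 0 0 0 0 0 7; 0.25 0 0 0 0 0 7; 0.25 0 0 0 0 0 7; 0.25 0 0 0 0 0 7")

```text
time_s: 9.53
position: [0.4753, -0.0052, 0.2666]
tool_rot: [[0.942, 0.337, -0.001], [0.337, -0.942, 0.0], [-0.001, -0.0, -1.0]]
ft_force: [0.7, 0.0, -1.5]
grip_width: 0.0644
```

Emit:
arm_command(rows="0.25 0 0 0 0 0 7; 0.25 0 0 0 0 0 7; 0.25 0 0 0 0 0 6; 0.25 0 0 0 0 0 0")

```text
time_s: 9.87
position: [0.4753, -0.0052, 0.2666]
tool_rot: [[1.0, -0.003, -0.001], [-0.003, -1.0, 0.0], [-0.001, -0.0, -1.0]]
ft_force: [-0.1, 0.4, 0.3]
grip_width: 0.0642
```

Emit:
arm_command(rows="0.25 -15 27 0 0 0 0; 0.25 -15 27 0 0 0 0; 0.25 -15 27 0 0 0 0; 0.25 -15 27 0 0 0 0; 0.25 -13 28 0 0 0 0")

```text
time_s: 10.28
position: [0.4014, -0.1421, 0.2669]
tool_rot: [[1.0, 0.005, -0.0], [0.005, -1.0, 0.0], [-0.0, -0.0, -1.0]]
ft_force: [0.0, -1.0, 0.4]
grip_width: 0.0642
```

Emit:
arm_command(rows="0.25 0 0 0 0 6 0; 0.25 0 0 0 0 6 0; 0.25 0 0 0 0 6 0; 0.25 0 0 0 0 7 0; 0.25 0 0 0 0 0 0")

```text
time_s: 10.7
position: [0.4005, -0.1404, 0.266]
tool_rot: [[0.905, 0.001, 0.425], [0.001, -1.0, 0.001], [0.425, -0.0, -0.905]]
ft_force: [-0.3, -0.4, -0.6]
grip_width: 0.0638
```

```bash
python3 -c "
from h import *
state()"
```

```text
10.7 [ 0.4005 -0.1404  0.266 ] [-46.1  -0.9 104.6  20.7  60.   35.9] [-0.3 -0.4 -0.6] 0.0638
[[ 0.905  0.001  0.425]
 [ 0.001 -1.     0.001]
 [ 0.425 -0.    -0.905]]
```

Emit:
arm_command(rows="0.25 -16 1 10 0 0 0; 0.25 0 0 20 0 0 0; 0.25 0 0 20 0 0 0; 0.25 0 0 20 0 0 0; 0.25 0 0 0 0 0 0")

```text
time_s: 11.12
position: [0.4177, -0.1416, 0.1943]
tool_rot: [[0.909, 0.004, 0.417], [0.002, -1.0, 0.004], [0.417, -0.003, -0.909]]
ft_force: [-0.2, -0.0, -0.8]
grip_width: 0.0639
```

Emit:
arm_command(rows="0.25 0 0 15 0 0 0; 0.25 0 0 15 0 0 0; 0.25 0 0 15 0 0 0; 0.25 0 0 10 0 0 0; 0.25 0 0 0 0 0 0")

```text
time_s: 11.53
position: [0.4412, -0.142, 0.1463]
tool_rot: [[0.907, 0.003, 0.42], [0.003, -1.0, 0.002], [0.42, -0.001, -0.907]]
ft_force: [-0.1, -0.7, 0.1]
grip_width: 0.0643
```

```bash
python3 - <<'E'
from h import *
state()
s=eyes.get_image("scene");t=eyes.get_image("top");cv2.imwrite("pics/s7.png",s[:,:,::-1]);cv2.imwrite("pics/t7.png",t[:,:,::-1])
cv2.imwrite("pics/c7.png",cv2.resize(s[150:290,190:330],None,fx=4.2,fy=4.2,interpolation=cv2.INTER_CUBIC)[:,:,::-1])
E
```

```text
11.5333 [ 0.4412 -0.142   0.1463] [-41.3  13.4 112.2  26.7  38.4  29.7] [-0.1 -0.7  0.1] 0.0643
[[ 0.907  0.003  0.42 ]
 [ 0.003 -1.     0.002]
 [ 0.42  -0.001 -0.907]]
```

View pics/c7.png

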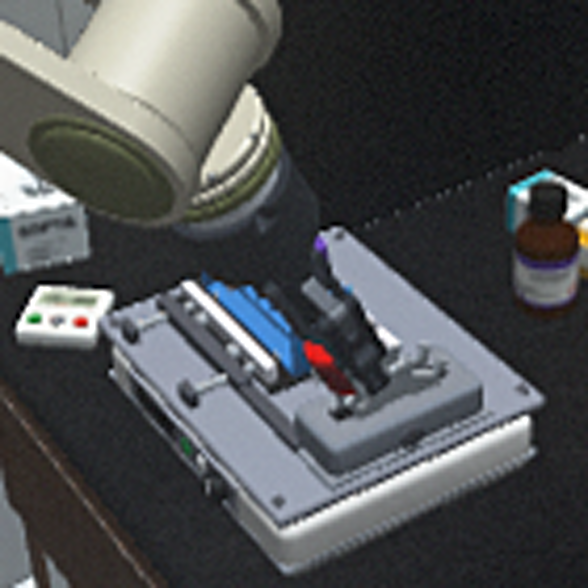

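```bash
python3 - <<'E'
from h import *
c=lambda p:((proj("scene",np.array(p))-[190,150])*4.2).round(0)
s=state();P=s["position"];R=s["tool_rot"]
for n,v in(("grasp",(0,0,-.002)),("near fingertip",(0,.039,.017)),("tip+x",(.011,.034,.017)),("tip-x",(-.011,.034,.017)),("pad top",(0,.034,-.015))): print(n,c(P+R@v))
a=np.radians(25)
for px in(.472,.476,.480):
  for r in(.0625,.0995): print(px,r,c([px-r*np.sin(a),-.1415,.066+r*np.cos(a)]))
S=cv2.imread("pics/s6.png")[:,:,::-1].copy()
for A,m,r in blobs(S,(0,150,70),(8,255,255),(255,215,285,250))[0]: print(A,(m-[190,150])*4.2)
print("collar proj .476",c([.476-.081*np.sin(a),-.1415,.066+.081*np.cos(a)]),c([.476-.134*np.sin(a),-.1415,.066+.134*np.cos(a)]))
E
```

```text
11.6333 [ 0.441  -0.1423  0.1477] [-41.4  13.2 112.2  26.7  38.4  29.7] [-0.1  0.1  0.2] 0.0639
[[ 0.907  0.002  0.422]
 [ 0.002 -1.     0.001]
 [ 0.422  0.    -0.907]]
grasp [335. 344.]
near fingertip [383. 395.]
tip+x [392. 378.]
tip-x [365. 403.]
pad top [358. 360.]
0.472 0.0625 [344. 375.]
0.472 0.0995 [320. 341.]
0.476 0.0625 [349. 373.]
0.476 0.0995 [325. 338.]
0.48 0.0625 [355. 370.]
0.48 0.0995 [331. 336.]
75 [330.54 344.4 ]
10 [363.3  366.24]
collar proj .476 [338. 356.] [302. 304.]
```

The projection agrees with the picture: the fingers straddle the sleeve and are centred on it. Closing.

Emit:
arm_command(rows="0.4 0 0 2 0 0 0; 0.6 0 0 0 0 0 0; 0.75 0 0 0 0 0 0; 0.75 0 0 0 0 0 0; 0.75 0 0 0 0 0 0", squeeze=50)

```text
time_s: 12.05
position: [0.4416, -0.1426, 0.1461]
tool_rot: [[0.906, 0.001, 0.424], [0.001, -1.0, -0.001], [0.424, 0.001, -0.906]]
ft_force: [-3.2, -0.7, 5.5]
grip_width: 0.0326
```

Emit:
arm_command(rows="0.75 0 0 0 0 0 0; 0.75 0 0 0 0 0 0")

```text
time_s: 12.22
position: [0.4416, -0.1426, 0.1461]
tool_rot: [[0.906, 0.001, 0.424], [0.001, -1.0, -0.001], [0.424, 0.001, -0.906]]
ft_force: [-2.8, -0.1, 5.3]
grip_width: 0.0325
```

Emit:
arm_command(rows="0.75 0 0 -4 0 0 0; 0.75 0 0 -4 0 0 0; 0.75 0 0 -4 0 0 0; 0.75 0 0 -3 0 0 0; 0.75 0 0 0 0 0 0")

```text
time_s: 12.63
position: [0.4352, -0.1425, 0.1595]
tool_rot: [[0.906, 0.0, 0.423], [0.001, -1.0, -0.001], [0.423, 0.001, -0.906]]
ft_force: [3.6, -2.5, -5.3]
grip_width: 0.0326
```

Emit:
arm_command(rows="0.75 0 0 -1 0 0 0; 0.75 0 0 0 0 0 0")

```text
time_s: 12.8
position: [0.4349, -0.1425, 0.16]
tool_rot: [[0.906, 0.0, 0.423], [0.0, -1.0, -0.0], [0.423, 0.001, -0.906]]
ft_force: [4.4, -2.7, -3.7]
grip_width: 0.0325
```

The collar is up about 15 mm, and the force reads as the spring pushing back. Now I'll swing about the pivot, starting with two rows to check the radius.

Emit:
arm_command(rows="0.75 9 0 0.5 0 -5 0; 0.75 9 0 0.5 0 -5 0; 0.75 0 0 0 0 0 0")

```text
time_s: 13.05
position: [0.4532, -0.1423, 0.1661]
tool_rot: [[0.967, 0.001, 0.255], [0.001, -1.0, -0.0], [0.255, 0.0, -0.967]]
ft_force: [-0.8, -7.6, -5.7]
grip_width: 0.0326
```

```bash
python3 -c "
from h import *
s=state();P=s['position'];R=s['tool_rot']
A=np.array([.4349,-.1425,.16]);RA=np.array([[.906,0,.423],[0,-1,0],[.423,0,-.906]])
piv=A+RA@[-.0016,0,.103]; print(piv, R.T@(piv-P))"
```

```text
13.05 [ 0.4532 -0.1423  0.1661] [-36.3  14.5 102.6  11.1  51.5  47.5] [-0.8 -7.6 -5.7] 0.0326
[[ 0.967  0.001  0.255]
 [ 0.001 -1.    -0.   ]
 [ 0.255  0.    -0.967]]
[ 0.4770194 -0.1425     0.0660052] [-0.00245147  0.00017977  0.10282276]
```

Emit:
arm_command(rows="0.75 9 0.5 0.5 0 -5 0; 0.75 9 0 0.5 0 -5 0; 0.75 9 0 0.5 0 -5 0; 0.75 0 0 0 0 0 0")

```text
time_s: 13.38
position: [0.4797, -0.1424, 0.1678]
tool_rot: [[1.0, 0.002, -0.005], [0.002, -1.0, 0.001], [-0.005, -0.001, -1.0]]
ft_force: [-3.1, -4.4, -5.0]
grip_width: 0.0323
```

Emit:
arm_command(rows="0.75 9 0 0.5 0 -5 0; 0.75 9 0 0.5 0 -5 0; 0.75 9 0 0.5 0 -5 0; 0.75 0 0 0 0 0 0")

```text
time_s: 13.72
position: [0.5056, -0.1426, 0.1628]
tool_rot: [[0.965, 0.002, -0.264], [0.003, -1.0, 0.002], [-0.264, -0.002, -0.965]]
ft_force: [-3.9, -3.4, -6.3]
grip_width: 0.032
```

```bash
python3 -c "
from h import *
s=state();P=s['position'];R=s['tool_rot']
piv=np.array([.477,-.1425,.066]); print(R.T@(piv-P), np.degrees(np.arctan2(P[0]-.477,P[2]-.066)))"
```

```text
13.7167 [ 0.5056 -0.1426  0.1628] [-25.7  30.   76.8  -6.5  87.1  65.3] [-3.9 -3.4 -6.3] 0.032
[[ 0.965  0.002 -0.264]
 [ 0.003 -1.     0.002]
 [-0.264 -0.002 -0.965]]
[-0.00203221  0.00011182  0.10089872] 16.450486611757864
```

Emit:
arm_command(rows="0.75 9 0 -0.5 0 -5 0; 0.75 9 0 0 0 -5 0; 0.75 0 0 0 0 0 0; 0.75 0 0 0 0 0 0")

```text
time_s: 14.05
position: [0.5214, -0.1427, 0.1586]
tool_rot: [[0.906, 0.001, -0.422], [0.002, -1.0, 0.002], [-0.422, -0.003, -0.906]]
ft_force: [-3.0, -2.9, -4.9]
grip_width: 0.0325
```

```bash
python3 -c "
from h import *
s=state();P=s['position'];R=s['tool_rot']
piv=np.array([.477,-.1425,.066]); print(R.T@(piv-P), np.degrees(np.arctan2(P[0]-.477,P[2]-.066)))"
```

```text
14.05 [ 0.5214 -0.1427  0.1586] [-23.5  35.9  68.8  -9.7  98.4  66.9] [-3.  -2.9 -4.9] 0.0325
[[ 0.906  0.001 -0.422]
 [ 0.002 -1.     0.002]
 [-0.422 -0.003 -0.906]]
[-1.13296931e-03  6.05487432e-06  1.02681590e-01] 25.613060487540608
```

Emit:
arm_command(rows="0.75 1.5 0 0 0 -0.8 0; 0.75 0 0 0 0 0 0")

```text
time_s: 14.22
position: [0.5223, -0.1427, 0.1591]
tool_rot: [[0.9, 0.001, -0.435], [0.002, -1.0, 0.002], [-0.435, -0.002, -0.9]]
ft_force: [-5.4, -3.7, -4.2]
grip_width: 0.0327
```

Emit:
arm_command(rows="0.75 1.5 0 0 0 -0.8 0; 0.75 0 0 0 0 0 0")

```text
time_s: 14.38
position: [0.5228, -0.1427, 0.1589]
tool_rot: [[0.893, 0.0, -0.45], [0.001, -1.0, 0.002], [-0.45, -0.002, -0.893]]
ft_force: [-11.7, -3.8, -1.6]
grip_width: 0.0323
```

The lever is at its end stop: the force rose to 12 N with almost no motion. Now I'll lower the collar into its notch.

Emit:
arm_command(rows="0.75 -0.5 0 4 0 0.8 0; 0.75 0 0 4 0 0.4 0; 0.75 0 0 4 0 0 0; 0.75 0 0 2 0 0 0; 0.75 0 0 0 0 0 0")

```text
time_s: 14.8
position: [0.5165, -0.1427, 0.1465]
tool_rot: [[0.903, 0.0, -0.429], [0.001, -1.0, 0.001], [-0.429, -0.002, -0.903]]
ft_force: [-7.2, -3.2, -0.6]
grip_width: 0.0324
```

```bash
python3 -c "
from h import *
s=state();P=s['position'];R=s['tool_rot']
piv=np.array([.477,-.1425,.066]); print(R.T@(piv-P), np.degrees(np.arctan2(P[0]-.477,P[2]-.066)))"
```

```text
14.8 [ 0.5165 -0.1427  0.1465] [-23.6  36.4  70.3  -9.9  96.8  67.2] [-7.2 -3.2 -0.6] 0.0324
[[ 0.903  0.    -0.429]
 [ 0.001 -1.     0.001]
 [-0.429 -0.002 -0.903]]
[-1.18134461e-03 -6.67255477e-05  8.96488676e-02] 26.16514911729597
```

Emit:
arm_command(rows="0.75 0 0 1.5 0 0 0; 0.75 0 0 0.5 0 0 0; 0.75 0 0 0 0 0 0")

```text
time_s: 15.05
position: [0.5158, -0.1427, 0.145]
tool_rot: [[0.903, 0.001, -0.429], [0.001, -1.0, 0.001], [-0.429, -0.002, -0.903]]
ft_force: [-6.9, -2.7, -0.1]
grip_width: 0.0321
```

Emit:
arm_command(rows="0.5 0 0 0 0 0 0; 0.4 0 0 0 0 0 0; 0.25 0 0 0 0 0 0; 0.25 0 0 0 0 0 0; 0.25 0 0 0 0 0 0")

```text
time_s: 15.47
position: [0.5179, -0.1426, 0.1449]
tool_rot: [[0.904, 0.001, -0.428], [0.001, -1.0, -0.0], [-0.428, -0.0, -0.904]]
ft_force: [1.3, -0.1, 0.2]
grip_width: 0.0645
```

Emit:
arm_command(rows="0.25 0 0 -10 0 0 0; 0.25 0 0 -20 0 0 0; 0.25 0 0 -30 0 0 0; 0.25 0 0 -30 0 0 0; 0.25 0 0 -30 0 0 0")

```text
time_s: 15.88
position: [0.5697, -0.1424, 0.2544]
tool_rot: [[0.904, 0.001, -0.428], [0.001, -1.0, 0.0], [-0.428, -0.0, -0.904]]
ft_force: [0.7, -0.2, 0.2]
grip_width: 0.064
```

```bash
python3 - <<'E'
from h import *
state()
s=eyes.get_image("scene");t=eyes.get_image("top");cv2.imwrite("pics/s8.png",s[:,:,::-1]);cv2.imwrite("pics/t8.png",t[:,:,::-1])
cv2.imwrite("pics/c8.png",cv2.resize(s[160:290,190:340],None,fx=4.5,fy=4.5,interpolation=cv2.INTER_CUBIC)[:,:,::-1])
E
```

```text
15.8833 [ 0.5697 -0.1424  0.2544] [-21.8  36.9  50.6 -10.2 115.9  65.6] [ 0.7 -0.2  0.2] 0.064
[[ 0.904  0.001 -0.428]
 [ 0.001 -1.     0.   ]
 [-0.428 -0.    -0.904]]
```

View pics/c8.png

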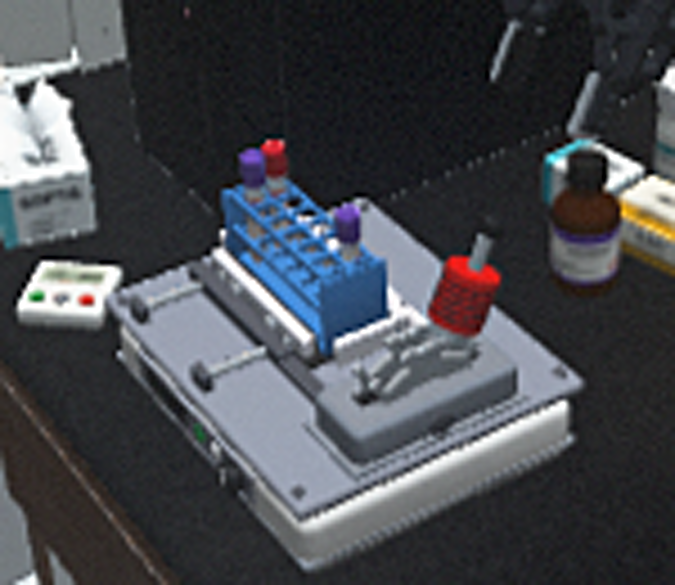

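The rack is clamped upright with its tubes, and the lever leans to the far side, with the red collar at about (465,296). I'll check numerically that the collar is down.

```bash
python3 - <<'E'
from h import *
S=cv2.imread("pics/s8.png")[:,:,::-1].copy();T=cv2.imread("pics/t8.png")[:,:,::-1].copy()
for n,im,box in(("scene",S,(280,205,310,245)),("top",T,(295,215,330,260))):
    for A,m,r in blobs(im,(0,130,60),(9,255,255),box)[0]: print(n,A,m)
for ang in(23,25):
  a=np.radians(ang)
  for lift in(0,.006,.012): 
    r=.081+lift;p=np.array([.477+r*np.sin(a),-.142,.066+r*np.cos(a)]);print(ang,lift,proj("scene",p).round(1),proj("top",p).round(1))
# open-state reference: same offset of blob vs model before
S=cv2.imread("pics/s6.png")[:,:,::-1].copy()
a=np.radians(-25);print("ref",[(A,m) for A,m,_ in blobs(S,(0,130,60),(9,255,255),(255,215,285,250))[0]],proj("scene",np.array([.477+.081*np.sin(a),-.142,.066+.081*np.cos(a)])))
E
```

```text
scene 104 [292.7 224.1]
scene 6 [296.7 227.2]
top 86 [311.5 224. ]
23 0 [292.  225.2] [311.7 224.7]
23 0.006 [292.7 223.1] [311.7 223.6]
23 0.012 [293.4 221.1] [311.8 222.5]
25 0 [292.8 225.2] [311.6 224. ]
25 0.006 [293.6 223.1] [311.7 222.8]
25 0.012 [294.3 221.1] [311.7 221.7]
ref [(np.int32(77), array([268.8, 232. ])), (np.int32(13), array([276.1, 237.3]))] [270.80272187 234.61394378]
```

```bash
python3 -c "
from rig import env
print(env.close_job())"
```

```text
the job is handed in; nothing more can be done
None
```

The rack is standing upright in the shaker bay with all three tubes in it, and the clamp is closed and locked. I handed the job in at about 16 s of the 67 s allowed.

**Rack:** I pinched it at its middle and set it down until the force showed contact with the mat. I pressed slightly harder than needed, reaching 26 N at the wrist.

**Lever:** I lifted the collar about 15 mm, swung the lever about its pivot to the far end stop, then lowered the collar and let go. The stop showed as a rise to 12 N with almost no movement.

**Last checks:**
- **Picture:** the rack is upright against the fence with its tubes in, and the lever leans to the far side. The timer, wipes and bottle in view look unmoved. The yellow cup was outside that last picture.
- **Collar position:** at release the gripper was about 88 mm from the pivot, the same as when I first gripped the collar in its down position. In both camera views the collar is within about 1 pixel of where it should be when down at 25 degrees.
- **Gripper:** it was about 11 cm clear and touching nothing.

I did not pull on the lever to test the lock; I judged it locked from the collar's position. None of the checks failed or disagreed.

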